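# Nest the sampling cups and screw down their tall lid

### The job

Pack away the stall's sampling cups: nest every steel cup that is out, upright, into one stack on the pale grey screw-thread base, then close the tall aluminium lid over them. Set the lid down level so that its lugs rest on top of the thread (not straight into the gaps at the thread starts), turn it back anticlockwise until it drops in at the thread starts, then turn it clockwise until it is fully home against its stop. Leave the other things on the counter where they are.

Things in the scene. Friction and masses are not known exactly. Their poses are not given: they have to be found in the camera images.
- base: pale grey plastic cup base, fixed; origin on its axis at counter height, z up. Flange 104 mm across, 6 mm high; on it a boss 60 mm across with a two-start thread round it, 30 to 35 mm from the axis, flat on top 23.5 mm above the counter. The lid is home against a hard stop when its bar lies along this x axis (either way round) and its underside rests on the flange
- seat (a point): seat of the first cup: centre of the floor, 12 mm above the counter, of a tapered socket in the top of the boss, 34 mm across at its floor and 41 mm at its mouth, which is 26 mm above the counter
- thread_start1 (a point): middle of one gap (44 degrees wide) in the thread, at the height of its flat top, marked by a black ridge on the flange; 75 degrees anticlockwise, seen from above, from the base's x. A lug that drops in here lands on a ledge 9 mm lower, can turn about 15 degrees farther anticlockwise, and clockwise sinks 4.5 mm more in 75 degrees to the stop
- thread_start2 (a point): the other, like gap, opposite the first
- lid_grip (a point): centre of the grip bar on the tall lid, 112 mm above its underside, on its axis; z up, x along the bar. Bar black, 52 mm long, 14 mm thick, 24 mm high, standing on the lid's top, which is 100 mm above its underside
- lid_mouth (a point): centre of the lid's open underside. Lid: upside-down aluminium beaker, 78 mm outside (85 at the flared lower edge), bore 74 mm, inside height 97 mm, 220 g, stands mouth down. Two inward lugs, 8 mm wide, 4 to 8 mm above the lower edge, reaching in to 32 mm from the axis, under the bar's ends. This point is 19.5 mm above the counter with the lugs on the thread, 10.5 dropped in, 6 home
- cup1_mid (a point): centre (20 mm above the underside) of cup 1: steel, tapered, 40 mm high, 30 mm across at the foot, 50 mm across at the rim, wall 2 mm, solid bottom 15 mm thick, 60 g; upright; nested in another it sits 15 mm higher than that one. z up. Absent in some runs
- cup2_mid (a point): centre (20 mm above the underside) of cup 2: steel, tapered, 40 mm high, 30 mm across at the foot, 50 mm across at the rim, wall 2 mm, solid bottom 15 mm thick, 60 g; upright; nested in another it sits 15 mm higher than that one. z up. Absent in some runs
- cup3_mid (a point): centre (20 mm above the underside) of cup 3: steel, tapered, 40 mm high, 30 mm across at the foot, 50 mm across at the rim, wall 2 mm, solid bottom 15 mm thick, 60 g; upright; nested in another it sits 15 mm higher than that one. z up. Absent in some runs
- cup4_mid (a point): centre (20 mm above the underside) of cup 4: steel, tapered, 40 mm high, 30 mm across at the foot, 50 mm across at the rim, wall 2 mm, solid bottom 15 mm thick, 60 g; upright; nested in another it sits 15 mm higher than that one. z up. Absent in some runs
- snack_jar_mid (a point): centre of an amber glass jar, 68 mm across, 110 mm high, with a black cap, not part of the job
- weight_mid (a point): centre of a brass balance weight, 44 mm across, 48 mm high, not part of the job
- dip_bowl_mid (a point): centre of a shallow steel bowl, 100 mm across, 35 mm high, not part of the job

How it is judged (in metres and radians):
On the way, in this order (a step that is already met when the one before it is completed fails the run):
1. every cup that is out stands nested in one stack on the base (horizontal distance between each of cup1_mid, cup2_mid, cup3_mid, cup4_mid and base below 0.008 m and z of cup1_mid in the frame of base between 0.028 and 0.083 m and z of cup2_mid in the frame of base between 0.028 and 0.083 m and z of cup3_mid in the frame of base between 0.028 and 0.083 m and z of cup4_mid in the frame of base between 0.028 and 0.083 m and angle between each of cup1_mid, cup2_mid, cup3_mid, cup4_mid's own z axis and vertical below 0.15 rad), for 0.3 s.
2. the lid rests level on top of the thread, over the stack (z of lid_grip in the frame of base between 0.129 and 0.134 m and contact force between lid and base above 0.2 N and horizontal distance between lid_grip and base below 0.008 m and angle between lid_grip's own z axis and vertical below 0.06 rad), for 0.2 s.
3. turned back, the lid has dropped level into the thread starts (z of lid_grip in the frame of base below 0.1255 m and horizontal distance between lid_grip and base below 0.008 m and angle between lid_grip's own z axis and vertical below 0.06 rad), for 0.2 s.
At the end, for the whole second after the job is handed in: All cups present stand nested upright (within 8 mm of the base's axis) on the base under the lid; the lid is level, its underside within 1.8 mm of the flange, and turned clockwise to within 10 degrees of its stop (bar along the base's x axis); the lid is at rest (all of step 1 and z of lid_grip in the frame of base below 0.1198 m and angle between the x axis of lid_grip and the x axis of base, either way round below 0.17 rad and horizontal distance between lid_grip and base below 0.008 m and angle between lid_grip's own z axis and vertical below 0.06 rad and linear speed of lid below 0.01 m/s and angular speed of lid below 0.05 rad/s); the robot touches nothing.
It fails at once if the glass jar is pushed more than 4 cm or tipped over (distance of snack_jar_mid from where it was at the start of the episode above 0.04 m or angle between snack_jar_mid's own z axis and vertical above 0.6 rad).
It fails at once if the brass weight is pushed more than 4 cm or tipped over (distance of weight_mid from where it was at the start of the episode above 0.04 m or angle between weight_mid's own z axis and vertical above 0.6 rad).
It fails at once if the shallow bowl is pushed more than 4 cm or tipped over (distance of dip_bowl_mid from where it was at the start of the episode above 0.04 m or angle between dip_bowl_mid's own z axis and vertical above 0.6 rad).
Of cup1, cup2, cup3, cup4 only 2 to 4 are there at a start; the rules pass over those that are not, and their reading is None.
At some moment in a run one of cup1, cup2, cup3, cup4 may be knocked a few centimetres aside while the robot is not near it.
It also fails if it takes over 210 s, if anything falls off the work surface, if the arm or the gripper's body presses on something with over 40 N, if the wrist force passes 120 N, or if a joint passes its speed limit or range.

### The arm

A 6-joint arm with a two-finger parallel gripper is mounted at the origin on the work surface. World frame = base frame: x ahead of the robot, y to its left, z up, the work surface at z = 0. Lengths are in m, angles in degrees, forces in N, time in s.
With the tool pointing down it reaches from about 0.4 to 0.825 m from the base axis. Payload 7 kg.
Tool frame: the origin (TCP) lies at the very end of the fingers, on their centre line; the grasp point (between the pads) lies r.pinch_z behind it (r.pinch_z is the distance from the TCP to the grasp point, in m); z points along the fingers, y is the direction in which the jaws open and shut (so a half turn about z gives the same grasp; the last joint's range is limited). The gripper opens to 88 mm and grips with 3 to 60 N. Pads are 19 mm wide; open, the fingers measure 130 mm over their backs; the gripper's body (78 mm by 193 mm) begins 47 mm behind the grasp point.
Start: joints at [-54.769, 20.546, 0.682, 0, -70.136, -16.507], TCP at [0.217, -0.639, 0.227] pointing down, gripper open.
Joint ranges: [-176.03, 176.03], [-82.01, 121.73], [-58.28, 71.71], [-173.87, 95.51], [-174.79, -0.11], [-173.66, 173.66]. Speed limits (degrees/s): [136.94, 136.94, 172.46, 180, 180, 180].

### API

Orientations are given as [roll, pitch, yaw] about the fixed x, y, z axes, in that order (R = Rz(yaw) Ry(pitch) Rx(roll)).
In Python, from plant import r gives the robot as it stands. The module is installed in compiled form; this text tells all that it offers.
- The arm moves only by the tool servo_tool, never from a script. Its argument "steps" is a list of rows, each a list of 5 numbers: the finger opening in cm, from 0 to 8.76, then the shift along the tool's x, y, z in cm, then the turn about the tool's z in degrees. In form: [[fingers, x, y, z, spin], ...]. A call has 1 to 8 rows; each row shifts and turns the commanded pose from where the row before left it, along the tool's axes as they then stand; what a row does not reach is not made up. A row lasts 1/8 s, in which the tool goes at most 62.5 mm and 10.7 degrees, less where a joint would pass 70% of its speed; a pose out of reach is approached as far as the arm can. A call with a gripper value outside its range is refused whole. The fingers move at their own pace and stop on an object; "squeeze" is the grip in N (left out, the last holds). Time passes only in rows, so rows that do not move let the fingers close. It gives the time, the measured TCP pose, the force and the opening at its end, in the units of the state.
- r.get_state(): the state, without advancing time (a new reading comes with each control period).
- r.capture(name): name is "scene" or "top"; returns the picture (420x560x3 uint8, red, green, blue); there is no depth.
- r.calibration(name): a dict with "K" (3x3 intrinsics, pixels), "rvec" (rotation vector, rad) and "tvec" (3), from world to camera coordinates, as OpenCV has them. Camera axes: x right, y down, z forward; pixel columns grow to the right and rows downward; lengths in m; the calibration is good to about 2 mm. A picture is of the moment at which its call begins. calibration takes no time and is no camera call.
- r.close_job(): hands the job in, once; it reports no verdict.
The state is a dict: "time_s": time; "joints": joint angles; "qd": joint speeds; "joint_torque": joint torques, N m; "tcp_pos": TCP position; "eef_rot": TCP orientation; "contact_force": force on the tool from outside, world axes, zero at the start; "moment": the same for the moment, N m; "gripper_width": finger opening in m.
Only numpy, scipy, OpenCV 4.12 (cv2) and the standard library are available. Lean on these libraries where they do the work, as an engineer would, in place of code of your own. Each camera call takes 0.05 s, during which the arm holds its last target.

## Working session

There is one attempt and no reset: what is moved stays moved. The work goes in short steps, Python scripts to look and compute and a tool call to move; the robot and the scene stay as the last step left them, time stands still between calls to the robot, and variables do not carry over. Pictures are saved under pics/ and viewed, and the job is handed in when it is done.

Besides the shell and the picture viewer there is one more tool, called by a JSON object that holds its "api" and its "payload", one argument or row to a line. servo_tool: Moves the arm, as the interface text tells. Its arguments: {"type":"object","properties":{"steps":{"type":"array","items":{"type":"array","items":{"type":"number"}}},"squeeze":{"type":"number"}},"required":["steps"]}

```bash
mkdir -p pics; python3 - <<'E'
from plant import r
import cv2
print(r.get_state(), r.pinch_z)
for n in("scene","top"):
    im=r.capture(n); cv2.imwrite(f"pics/{n}0.png",im[:,:,::-1]); c=r.calibration(n); print(n,c)
E
```

```text
{'time_s': 0.0, 'joints': array([-5.47693922e+01,  2.05918894e+01,  6.33469717e-01, -1.99914368e-02,
       -7.01368961e+01, -1.65071398e+01]), 'qd': array([ 0.0814594 ,  0.00286514,  0.00461149, -0.00637746,  0.06113515,
        0.05367302]), 'joint_torque': array([-3.73946577e-04, -5.82717812e+01,  2.93044442e+01,  6.99750245e+00,
        6.56617165e-03, -1.45724393e-04]), 'tcp_pos': array([ 0.21648899, -0.63881448,  0.22561567]), 'eef_rot': array([ 1.79903273e+02, -9.06655514e-03, -1.61283333e+02]), 'contact_force': array([ 0.18796921,  0.14656012, -0.88049569]), 'moment': array([0.00662549, 0.02981548, 0.00675909]), 'gripper_width': 0.087931556509542} 0.0188
scene {'K': array([[381.24426966,   0.        , 277.86931564],
       [  0.        , 381.24426966, 207.88237363],
       [  0.        ,   0.        ,   1.        ]]), 'rvec': array([ 2.28366374,  0.99453589, -0.37856416]), 'tvec': array([-0.384679  , -0.23415574,  1.38543767])}
top {'K': array([[383.67726051,   0.        , 272.68832629],
       [  0.        , 383.67726051, 208.11120384],
       [  0.        ,   0.        ,   1.        ]]), 'rvec': array([ 2.14400859, -2.15624722,  0.20177494]), 'tvec': array([0.02002779, 0.54359764, 0.82915934])}
```

View pics/scene0.png

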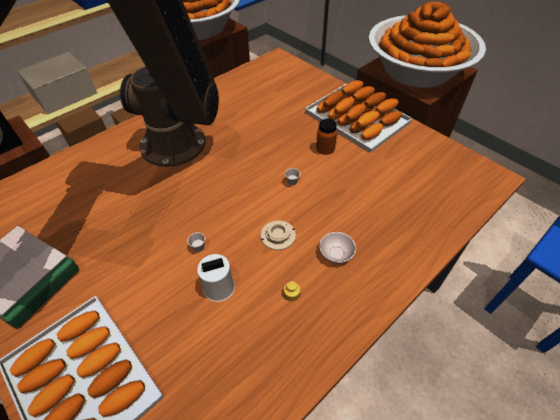

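View pics/top0.png

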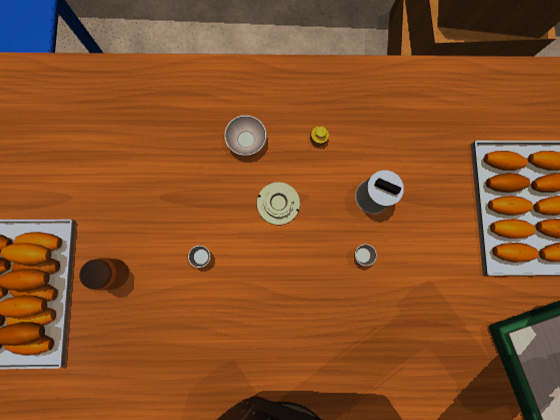

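```bash
cat > h.py <<'E'
import numpy as np,cv2
from plant import r
def cal(n):
    c=r.calibration(n);R,_=cv2.Rodrigues(c['rvec']);return c['K'],R,np.array(c['tvec']).ravel()
def ray(n,u,v,z):
    K,R,t=cal(n);d=R.T@np.linalg.inv(K)@np.array([u,v,1.]);o=-R.T@t
    return (o+d*(z-o[2])/d[2])
def proj(n,p):
    K,R,t=cal(n);q=K@(R@np.array(p)+t);return q[:2]/q[2]
def tri(us,ut):
    A=[];b=[]
    M=np.zeros((3,3));v=np.zeros(3)
    for n,(u,w) in(("scene",us),("top",ut)):
        K,R,t=cal(n);d=R.T@np.linalg.inv(K)@np.array([u,w,1.]);d/=np.linalg.norm(d);o=-R.T@t
        P=np.eye(3)-np.outer(d,d);M+=P;v+=P@o
    return np.linalg.solve(M,v)
def crop(im,x,y,w,h,s,f):
    cv2.imwrite(f,cv2.resize(im[y:y+h,x:x+w,::-1],None,fx=s,fy=s,interpolation=cv2.INTER_NEAREST))
E
python3 - <<'E'
from h import *
for n in("scene","top"):
    print(n,proj(n,[0.217,-0.639,0.227]))
for n,u,v,z in [("top",200,257,.03),("top",365,256,.03),("top",278.5,203,.0),("top",386,188,.1),("scene",292,176,.03),("scene",196,241,.03),("scene",278,235,.005),("scene",215,267,.1),("top",246,135,.035),("top",320,134,.04),("top",97,274,.11)]:
    p=ray(n,u,v,z);print(n,u,v,p.round(4),np.hypot(*p[:2]).round(3))
im=cv2.imread("pics/top0.png")[:,:,::-1]
a=np.ascontiguousarray(im)
crop(a,245,170,180,100,4.4,"pics/c1.png")
crop(a,180,230,60,50,10,"pics/c2.png")
crop(np.ascontiguousarray(cv2.imread("pics/scene0.png")[:,:,::-1]),180,160,130,110,6,"pics/c3.png")
E
```

```text
scene [-46.11198161 245.20971646]
top [659.78573776 377.93901517]
top 200 257 [0.4349 0.1812 0.03  ] 0.471
top 365 256 [ 0.4346 -0.193   0.03  ] 0.476
top 278.5 203 [0.5631 0.0017 0.    ] 0.563
top 386 188 [ 0.5777 -0.2267  0.1   ] 0.621
scene 292 176 [0.4394 0.1812 0.03  ] 0.475
scene 196 241 [ 0.4368 -0.1914  0.03  ] 0.477
scene 278 235 [0.5665 0.0025 0.005 ] 0.566
scene 215 267 [ 0.5819 -0.2202  0.1   ] 0.622
top 246 135 [0.7204 0.0785 0.035 ] 0.725
top 320 134 [ 0.7214 -0.0965  0.04  ] 0.728
top 97 274 [0.3995 0.3744 0.11  ] 0.548
```

View pics/c1.png

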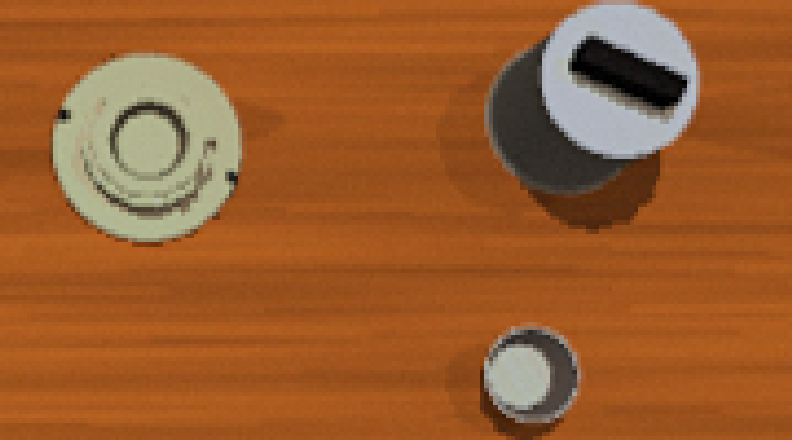

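View pics/c3.png

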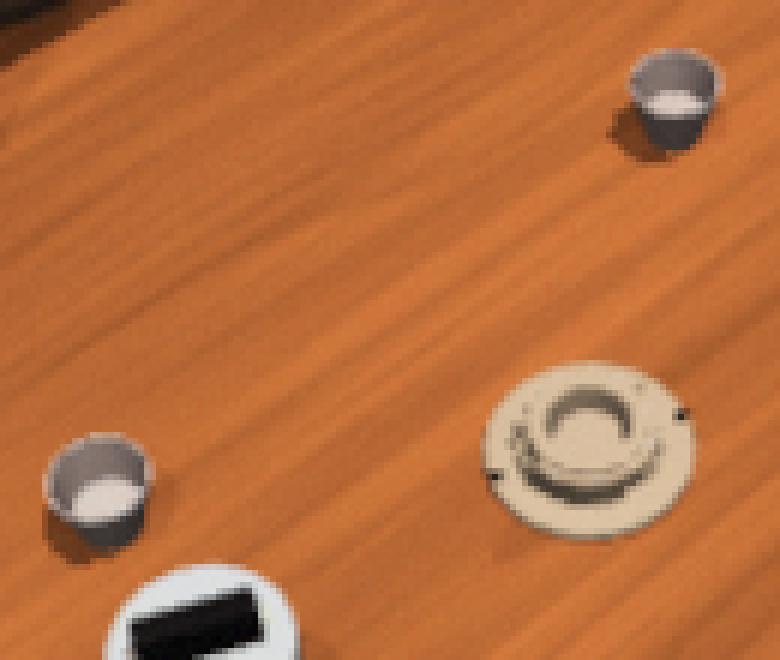

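View pics/c2.png

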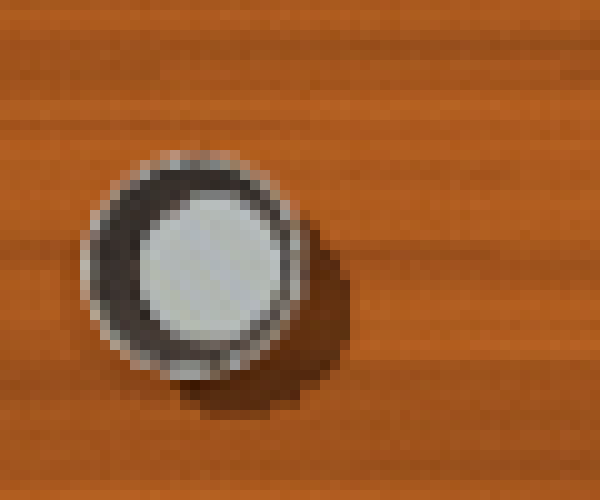

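```bash
python3 - <<'E'
from h import *
def seg(n,roi,z,mode):
    im=cv2.imread(f"pics/{n}0.png");x,y,w,h=roi
    hsv=cv2.cvtColor(im[y:y+h,x:x+w],cv2.COLOR_BGR2HSV)
    if mode=='pale': m=(hsv[...,1]<120)&(hsv[...,2]>110)
    else: m=(hsv[...,1]<120)
    m=m.astype(np.uint8)
    cs,_=cv2.findContours(m,cv2.RETR_EXTERNAL,cv2.CHAIN_APPROX_NONE)
    c=max(cs,key=cv2.contourArea).reshape(-1,2)+[x,y]
    P=np.array([ray(n,u,v,z)[:2] for u,v in c])
    (cx,cy),rr=cv2.minEnclosingCircle(P.astype(np.float32))
    A=np.c_[2*P,np.ones(len(P))];s=np.linalg.lstsq(A,(P**2).sum(1),rcond=None)[0]
    print(n,mode,roi,'lsq',s[:2].round(4),np.sqrt(s[2]+s[0]**2+s[1]**2).round(4),'enc',round(cx,4),round(cy,4),round(rr,4))
seg("top",(250,175,57,56),.004,'pale')
seg("scene",(255,215,48,40),.004,'pale')
seg("top",(185,240,32,34),.04,'x')
seg("top",(350,240,32,34),.04,'x')
seg("top",(366,165,42,42),.10,'pale')
# dark pixels of ridges
for n,roi in(("top",(250,175,57,56)),("scene",(258,220,42,32))):
    im=cv2.imread(f"pics/{n}0.png");x,y,w,h=roi
    m=(im[y:y+h,x:x+w].max(2)<60).astype(np.uint8)
    k,_,st,ce=cv2.connectedComponentsWithStats(m,connectivity=8)
    for i in range(1,k):
        c=ce[i]+[x,y]; print(n,'ridge',c.round(1),st[i,4],ray(n,*c,.008).round(4))
# bar
for n,roi in(("top",(366,165,42,42)),("scene",(195,255,40,20))):
    im=cv2.imread(f"pics/{n}0.png");x,y,w,h=roi
    m=(im[y:y+h,x:x+w].max(2)<45).astype(np.uint8)
    k,_,st,ce=cv2.connectedComponentsWithStats(m)
    i=1+np.argmax(st[1:,4]);ys,xs=np.nonzero(_==i)
    P=np.array([ray(n,u+x,v+y,.122)[:2] for u,v in zip(xs,ys)])
    print(n,'bar',cv2.minAreaRect(P.astype(np.float32)),st[i])
    hull=cv2.boxPoints(cv2.minAreaRect(P.astype(np.float32)));print(hull.round(4))
E
```

```text
top pale (250, 175, 57, 56) lsq [0.563  0.0034] 0.0502 enc 0.563 0.0036 0.0516
scene pale (255, 215, 48, 40) lsq [0.5634 0.0044] 0.0509 enc 0.5634 0.0046 0.0527
top x (185, 240, 32, 34) lsq [0.4366 0.1821] 0.0241 enc 0.4367 0.1817 0.0254
top x (350, 240, 32, 34) lsq [ 0.4374 -0.1912] 0.0239 enc 0.4376 -0.1916 0.0254
top pale (366, 165, 42, 42) lsq [ 0.579  -0.2255] 0.0388 enc 0.5791 -0.2256 0.04
top ridge [278.3 194.9] 15 [0.5812 0.0024 0.008 ]
top ridge [258.7 195.7] 3 [0.5795 0.0491 0.008 ]
top ridge [271. 199.] 1 [0.5714 0.0198 0.008 ]
top ridge [286. 199.] 1 [ 0.5713 -0.0159  0.008 ]
top ridge [297.5 210. ] 4 [ 0.5447 -0.0428  0.008 ]
top ridge [271. 215.] 1 [0.533  0.0201 0.008 ]
scene ridge [293. 229.] 1 [0.5824 0.0479 0.008 ]
scene ridge [262. 239.] 1 [ 0.5468 -0.0421  0.008 ]
top bar ((0.5767419934272766, -0.2225649207830429), (0.05305112153291702, 0.01811392791569233), 65.87604522705078) [  9  14  26  16 208]
[[ 0.5576 -0.2431]
 [ 0.5742 -0.2505]
 [ 0.5958 -0.2021]
 [ 0.5793 -0.1947]]
scene bar ((0.5849351286888123, -0.2267056405544281), (0.047918204218149185, 0.02225624956190586), 65.58396911621094) [  7   4  21  13 161]
[[ 0.5649 -0.2439]
 [ 0.5852 -0.2531]
 [ 0.605  -0.2095]
 [ 0.5847 -0.2003]]
```

{"api": "servo_tool", "payload": {
  "steps": [
    [8.76, 0, 0, 0, 9.4],
    [8.76, 0, 0, 0, 9.3],
    [8.76, 0, 0, 0, 0]
  ],
  "squeeze": 15
}}

```text
time_s: 0.48
tcp_pos: [0.2166, -0.639, 0.2261]
eef_rot: [180.0, -0.0, -179.9]
contact_force: [0.1, 0.1, -0.1]
gripper_width: 0.0879
```

{"api": "servo_tool", "payload": {
  "steps": [
    [8.76, -2.5, 5, 0, 0],
    [8.76, -2.5, 5, 0, 0],
    [8.76, -2.5, 5, 0, 0],
    [8.76, -2.5, 5, 0, 0],
    [8.76, -2.5, 5, 0, 0],
    [8.76, -2.5, 5, 0, 0],
    [8.76, -2.5, 5, 0, 0],
    [8.76, -2.5, 5, 0, 0]
  ]
}}

```text
time_s: 1.48
tcp_pos: [0.417, -0.2375, 0.2268]
eef_rot: [-180.0, 0.0, -179.7]
contact_force: [1.8, -0.5, -0.2]
gripper_width: 0.0875
```

{"api": "servo_tool", "payload": {
  "steps": [
    [8.76, -2.1, 4.8, 2, 0],
    [8.76, 0, 0, 4, 0],
    [8.76, 0, 0, 4, 0],
    [8.76, 0, 0, 0, 0],
    [8.76, 0, 0, 0, 0]
  ]
}}

```text
time_s: 2.1
tcp_pos: [0.4383, -0.1915, 0.1279]
eef_rot: [-180.0, 0.1, -179.9]
contact_force: [0.1, 0.3, 0.9]
gripper_width: 0.0874
```

```bash
python3 - <<'E'
from h import *
a=r.capture("scene");b=r.capture("top")
crop(a,130,140,190,150,4,"pics/s1.png")
cv2.imwrite("pics/t1.png",b[:,:,::-1])
print([r.get_state()['tcp_pos'].round(4) for _ in range(3)])
E
```

```text
[array([ 0.4386, -0.1915,  0.1283]), array([ 0.4386, -0.1915,  0.1283]), array([ 0.4386, -0.1915,  0.1283])]
```

View pics/s1.png

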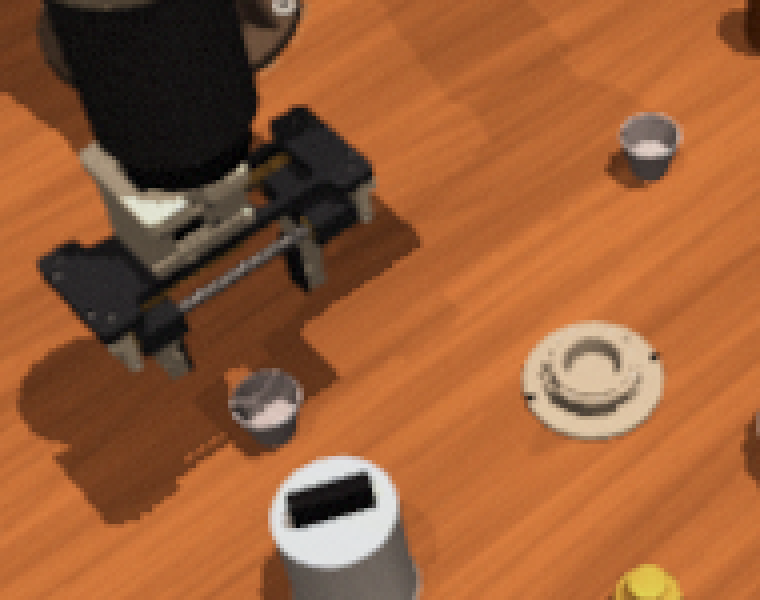

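View pics/t1.png

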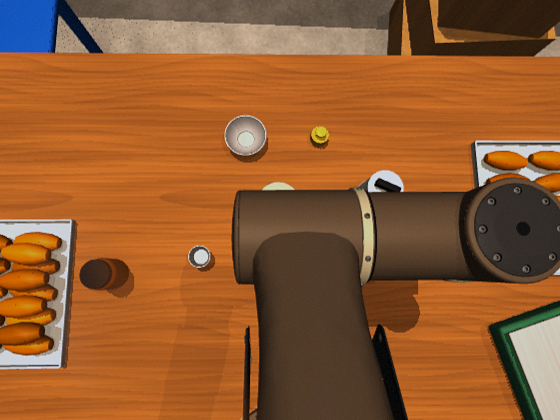

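Both cups are where they were first seen: cup 2 at about (196,241) in the scene view, cup 1 at (200,257) in the top view. The jaws straddle cup 2, so I'm going down.

{"api": "servo_tool", "payload": {
  "steps": [
    [8.76, 0.1, 0, 3.5, 0],
    [8.76, 0, 0, 3.5, 0],
    [8.76, 0, 0, 3.2, 0],
    [8.76, 0, 0, 0, 0],
    [5, 0, 0, 0, 0],
    [4, 0, 0, 0, 0],
    [4, 0, 0, 0, 0],
    [4, 0, 0, 0, 0]
  ]
}}

```text
time_s: 3.2
tcp_pos: [0.4368, -0.1912, 0.0251]
eef_rot: [-180.0, 0.1, -180.0]
contact_force: [-0.3, -0.0, 0.1]
gripper_width: 0.0532
```

{"api": "servo_tool", "payload": {
  "steps": [
    [4, 0, 0, 0, 0],
    [4, 0, 0, 0, 0],
    [4, 0, 0, -2, 0],
    [4, 0, 0, -4, 0],
    [4, 0, 0, -4, 0],
    [4, 0, 0, 0, 0]
  ]
}}

```text
time_s: 3.95
tcp_pos: [0.4383, -0.1913, 0.1273]
eef_rot: [-180.0, 0.3, -180.0]
contact_force: [0.6, 0.4, -1.5]
gripper_width: 0.0482
```

{"api": "servo_tool", "payload": {
  "steps": [
    [4, -1.5, 2.5, 0, 0],
    [4, -2.5, 4, 0, 0],
    [4, -2.5, 4, 0, 0],
    [4, -2.5, 4, 0, 0],
    [4, -2, 3, 0, 0],
    [4, -1.5, 2, 0, 0],
    [4, 0, 0, 0, 0],
    [4, 0, 0, 0, 0]
  ]
}}

```text
time_s: 4.95
tcp_pos: [0.5606, 0.0034, 0.1239]
eef_rot: [-180.0, -0.1, -180.0]
contact_force: [0.0, 0.3, -0.9]
gripper_width: 0.0481
```

```bash
python3 - <<'E'
from h import *
a=r.capture("scene")
crop(a,180,140,190,150,4,"pics/s2.png")
print(r.get_state()['tcp_pos'],r.get_state()['contact_force'])
E
```

```text
[0.56062558 0.00316181 0.12415792] [-0.87671081 -1.0478715  -2.16937364]
```

View pics/s2.png

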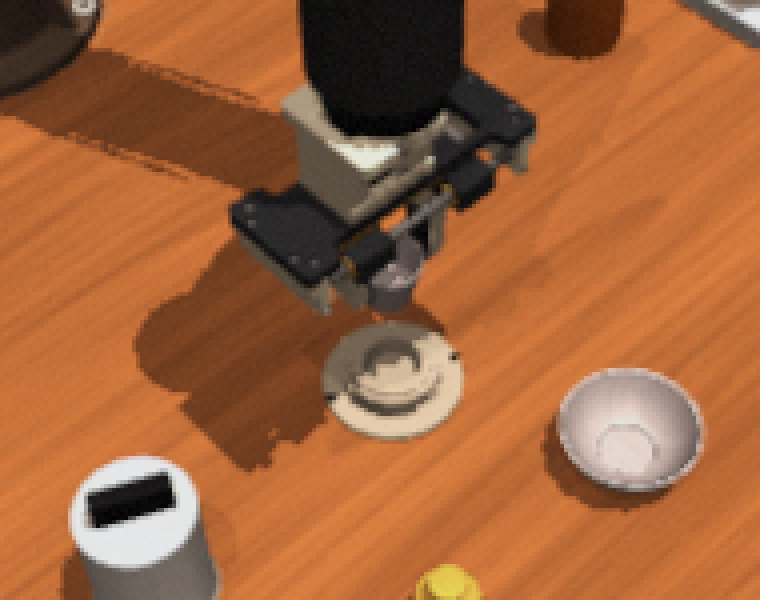

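{"api": "servo_tool", "payload": {
  "steps": [
    [4, -0.2, 0, 2.5, 0],
    [4, 0, 0, 2.5, 0],
    [4, 0, 0, 1.5, 0],
    [4, 0, 0, 0, 0],
    [4, 0, 0, 0, 0]
  ]
}}

```text
time_s: 5.62
tcp_pos: [0.5639, 0.0038, 0.0604]
eef_rot: [180.0, 0.1, -180.0]
contact_force: [-0.1, 0.1, -1.0]
gripper_width: 0.0481
```

{"api": "servo_tool", "payload": {
  "steps": [
    [4, 0, 0, 1, 0],
    [4, 0, 0, 0.6, 0],
    [4, 0, 0, 0.4, 0],
    [4, 0, 0, 0.2, 0],
    [4, 0, 0, 0, 0],
    [4, 0, 0, 0, 0]
  ]
}}

```text
time_s: 6.38
tcp_pos: [0.5635, 0.0039, 0.0377]
eef_rot: [180.0, 0.0, -180.0]
contact_force: [0.8, 0.1, -1.0]
gripper_width: 0.0481
```

{"api": "servo_tool", "payload": {
  "steps": [
    [5.5, 0, 0, 0, 0],
    [6.5, 0, 0, 0, 0],
    [8, 0, 0, 0, 0],
    [8.76, 0, 0, -1, 0],
    [8.76, 0, 0, -3, 0],
    [8.76, 0, 0, -4, 0],
    [8.76, 0, 0, -4, 0],
    [8.76, 0, 0, 0, 0]
  ]
}}

```text
time_s: 7.38
tcp_pos: [0.5656, 0.0043, 0.1619]
eef_rot: [179.9, 0.4, -179.9]
contact_force: [0.2, -0.3, -0.1]
gripper_width: 0.0876
```

{"api": "servo_tool", "payload": {
  "steps": [
    [8.76, 2, 3, 0, 0],
    [8.76, 2, 4, 0, 0],
    [8.76, 2, 4, 0, 0],
    [8.76, 2, 3, 0, 0],
    [8.76, 2, 2, 0, 0],
    [8.76, 2.7, 1.8, 0, 0],
    [8.76, 0, 0, 0, 0]
  ]
}}

```text
time_s: 8.25
tcp_pos: [0.4349, 0.1824, 0.1576]
eef_rot: [180.0, -0.0, -179.8]
contact_force: [0.9, -0.1, 0.5]
gripper_width: 0.0875
```

```bash
python3 - <<'E'
from h import *
a=r.capture("scene");b=r.capture("top")
crop(a,180,120,190,150,4,"pics/s3.png")
cv2.imwrite("pics/t3.png",b[:,:,::-1])
print(r.get_state()['tcp_pos'])
print(proj("scene",[.4366,.182,.02]))
E
```

```text
[0.43622585 0.18194133 0.15764402]
[291.5310326  177.57912953]
```

View pics/s3.png

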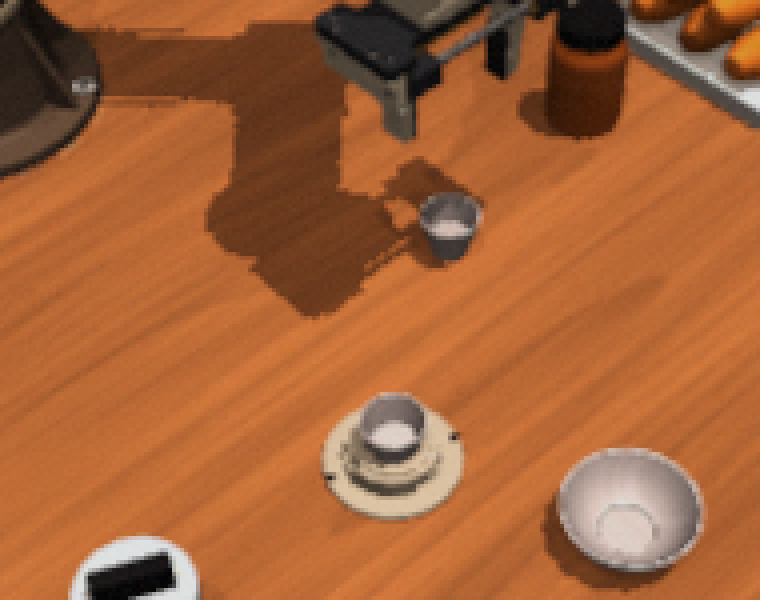

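View pics/t3.png

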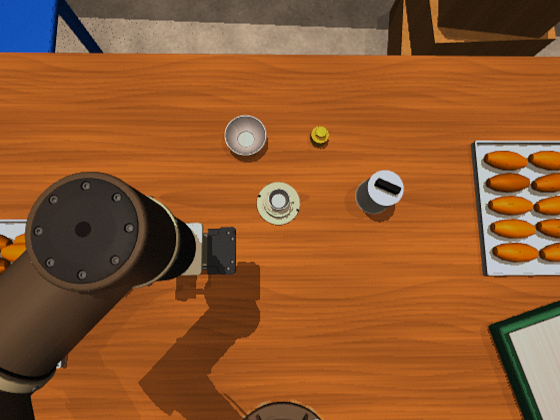

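The first cup is seated upright in the base, centred in the top view at (278,202). The other cup hasn't moved, at (292,177) in the scene view.

{"api": "servo_tool", "payload": {
  "steps": [
    [8.76, 0, 0, 4, 0],
    [8.76, 0, 0, 4, 0],
    [8.76, 0, 0, 3.5, 0],
    [8.76, 0, 0, 1.6, 0],
    [8.76, 0, 0, 0, 0],
    [5, 0, 0, 0, 0],
    [4, 0, 0, 0, 0],
    [4, 0, 0, 0, 0]
  ]
}}

```text
time_s: 9.35
tcp_pos: [0.4367, 0.1821, 0.0273]
eef_rot: [179.9, 0.1, -180.0]
contact_force: [0.5, -1.0, 0.5]
gripper_width: 0.0631
```

{"api": "servo_tool", "payload": {
  "steps": [
    [4, 0, 0, 0, 0],
    [4, 0, 0, 0, 0],
    [4, 0, 0, 0, 0],
    [4, 0, 0, -2, 0],
    [4, 0, 0, -4, 0],
    [4, 0, 0, -4, 0],
    [4, 0, 0, 0, 0]
  ]
}}

```text
time_s: 10.22
tcp_pos: [0.4377, 0.1831, 0.1294]
eef_rot: [179.8, 0.2, -180.0]
contact_force: [0.1, -0.1, -0.7]
gripper_width: 0.0474
```

{"api": "servo_tool", "payload": {
  "steps": [
    [4, -1.5, -2, 0, 0],
    [4, -2.5, -3.5, 0, 0],
    [4, -2.5, -3.5, 0, 0],
    [4, -2.5, -3.5, 0, 0],
    [4, -2, -3, 0, 0],
    [4, -1.6, -2.4, 0, 0],
    [4, 0, 0, 0, 0],
    [4, 0, 0, 0, 0]
  ]
}}

```text
time_s: 11.22
tcp_pos: [0.5616, 0.0028, 0.1256]
eef_rot: [-180.0, -0.1, 180.0]
contact_force: [0.6, -0.2, -0.3]
gripper_width: 0.0476
```

```bash
python3 - <<'E'
from h import *
a=r.capture("scene")
crop(a,200,140,150,120,5,"pics/s4.png")
print(r.get_state()['tcp_pos'],r.get_state()['contact_force'])
E
```

```text
[0.56163506 0.00320911 0.12590035] [ 0.50115559 -0.0246108  -0.23057511]
```

View pics/s4.png

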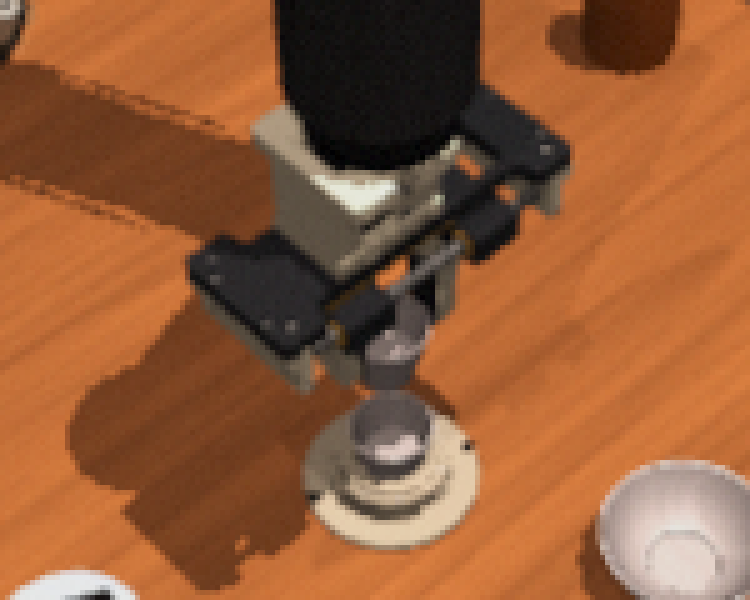

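{"api": "servo_tool", "payload": {
  "steps": [
    [4, -0.1, 0, 2, 0],
    [4, 0, 0, 2, 0],
    [4, 0, 0, 1, 0],
    [4, 0, 0, 0, 0],
    [4, 0, 0, 0, 0]
  ]
}}

```text
time_s: 11.9
tcp_pos: [0.5638, 0.0032, 0.0773]
eef_rot: [180.0, 0.1, -179.9]
contact_force: [0.7, -0.0, -1.1]
gripper_width: 0.0475
```

{"api": "servo_tool", "payload": {
  "steps": [
    [4, 0, 0, 1, 0],
    [4, 0, 0, 0.5, 0],
    [4, 0, 0, 0.3, 0],
    [4, 0, 0, 0.2, 0],
    [4, 0, 0, 0, 0],
    [4, 0, 0, 0, 0]
  ]
}}

```text
time_s: 12.65
tcp_pos: [0.5635, 0.0029, 0.0567]
eef_rot: [180.0, 0.0, -180.0]
contact_force: [-0.3, -0.7, -0.4]
gripper_width: 0.0476
```

Expected seat is about 0.054, so I'll go 2.5 mm lower and then release.

{"api": "servo_tool", "payload": {
  "steps": [
    [4, 0, 0, 0.15, 0],
    [4, 0, 0, 0.1, 0],
    [4, 0, 0, 0, 0],
    [5.5, 0, 0, 0, 0],
    [6.5, 0, 0, 0, 0],
    [8, 0, 0, 0, 0],
    [8.76, 0, 0, 0, 0],
    [8.76, 0, 0, 0, 0]
  ]
}}

```text
time_s: 13.65
tcp_pos: [0.5634, 0.0029, 0.0541]
eef_rot: [180.0, 0.0, -180.0]
contact_force: [-0.1, 0.2, -0.2]
gripper_width: 0.0864
```

{"api": "servo_tool", "payload": {
  "steps": [
    [8.76, 0, 0, -2, 0],
    [8.76, 0, 0, -4, 0],
    [8.76, 0, 0, -5, 0],
    [8.76, 0, 0, -5, 0],
    [8.76, 0, -4, 0, 0],
    [8.76, 0, -4, 0, 0],
    [8.76, 0, -4, 0, 0],
    [8.76, 0, -4, 0, 0]
  ]
}}

```text
time_s: 14.65
tcp_pos: [0.5633, -0.1583, 0.2142]
eef_rot: [180.0, 0.0, -180.0]
contact_force: [0.8, -0.1, 0.2]
gripper_width: 0.0872
```

{"api": "servo_tool", "payload": {
  "steps": [
    [8.76, 0, -3, 0, 0],
    [8.76, 0, -2, 0, 0],
    [8.76, 0, -2, 0, 0],
    [8.76, 0, 0, 0, 0]
  ]
}}

```text
time_s: 15.15
tcp_pos: [0.5634, -0.228, 0.2138]
eef_rot: [-180.0, -0.0, 180.0]
contact_force: [-0.2, -0.5, -0.1]
gripper_width: 0.0877
```

```bash
python3 - <<'E'
from h import *
a=r.capture("scene");b=r.capture("top")
cv2.imwrite("pics/scene5.png",a[:,:,::-1]);cv2.imwrite("pics/top5.png",b[:,:,::-1])
crop(a,160,140,190,150,4,"pics/s5.png")
s=r.get_state();print(s['tcp_pos'],s['eef_rot'],s['joints'])
E
```

```text
[ 0.56344751 -0.22695152  0.21391368] [ 1.79989997e+02 -1.21711372e-02 -1.79985308e+02] [-3.53891810e+00  1.47326735e+01 -9.27713038e+00 -1.01024990e-02
 -6.60029642e+01 -8.64422816e+01]
```

View pics/s5.png

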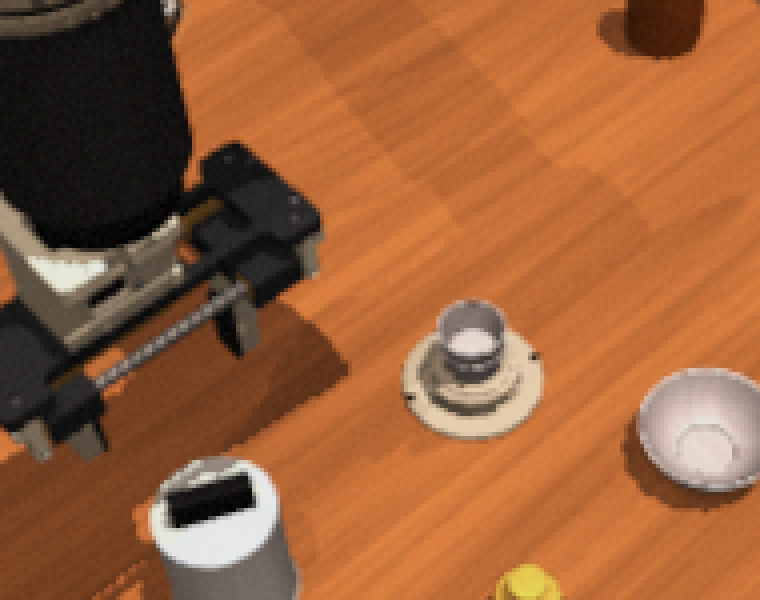

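View pics/top5.png

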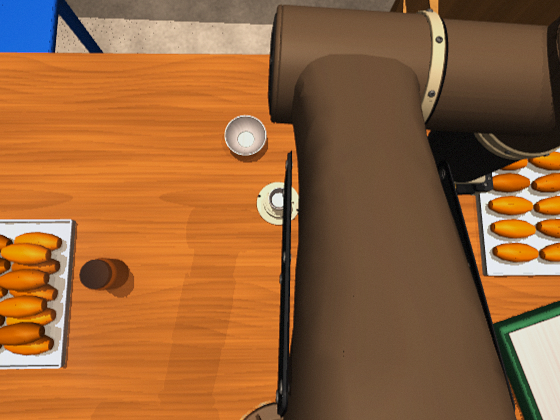

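Cups are nested: the stack is at about (278,225) in the scene view, its rims concentric. Next I turn to the lid bar.

{"api": "servo_tool", "payload": {
  "steps": [
    [8.76, -1.6, 0.15, 0, 0],
    [8.76, 0, 0, 0, -9.4],
    [8.76, 0, 0, 0, -9.4],
    [8.76, 0, 0, 0, -9.4],
    [8.76, 0, 0, 0, -9.4],
    [8.76, 0, 0, 0, -9.4],
    [8.76, 0, 0, 0, -9.4],
    [8.76, 0, 0, 0, -9.4]
  ]
}}

```text
time_s: 16.25
tcp_pos: [0.5806, -0.2247, 0.2141]
eef_rot: [-180.0, 0.0, -113.8]
contact_force: [0.6, 0.1, -0.2]
gripper_width: 0.0878
```

{"api": "servo_tool", "payload": {
  "steps": [
    [8.76, 0, 0, 2, 0],
    [8.76, 0, 0, 3, 0],
    [8.76, 0, 0, 1, 0],
    [8.76, 0, 0, 0, 0],
    [8.76, 0, 0, 0, 0]
  ]
}}

```text
time_s: 16.88
tcp_pos: [0.5804, -0.2256, 0.1552]
eef_rot: [-179.9, 0.0, -114.1]
contact_force: [-0.4, 0.8, 0.1]
gripper_width: 0.0875
```

```bash
python3 - <<'E'
from h import *
a=r.capture("scene")
crop(a,150,190,130,110,6,"pics/s6.png")
s=r.get_state();print(s['tcp_pos'],s['eef_rot'],s['joints'])
E
```

```text
[ 0.58035793 -0.22564703  0.15528752] [-1.79896610e+02  1.93980090e-02 -1.14154851e+02] [-3.29437322e+00  1.86465169e+01 -1.18909938e+01  2.17229726e-02
 -5.93589711e+01 -2.08715501e+01]
```

View pics/s6.png

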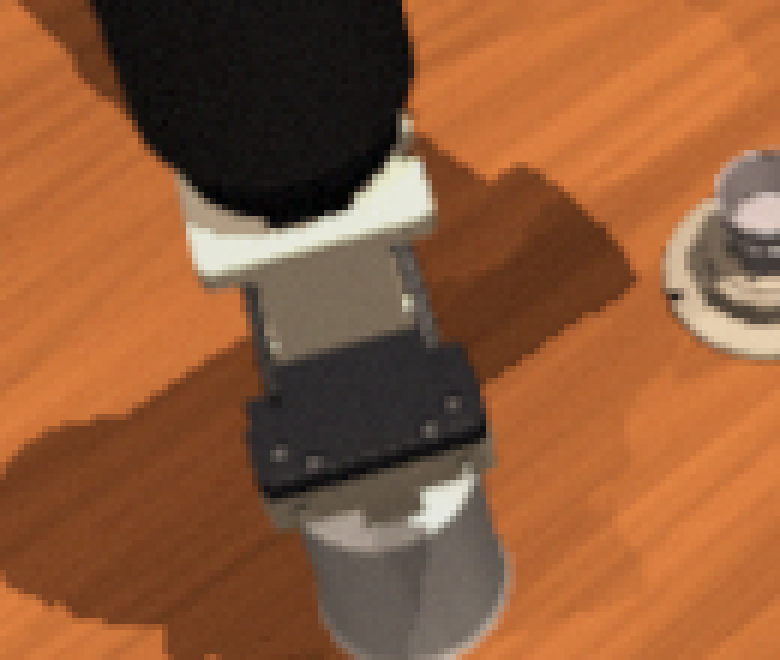

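{"api": "servo_tool", "payload": {
  "steps": [
    [8.76, 0, 0, 2, 0],
    [8.76, 0, 0, 2, 0],
    [8.76, 0, 0, 0.5, 0],
    [8.76, 0, 0, 0.4, 0],
    [8.76, 0, 0, 0, 0],
    [4, 0, 0, 0, 0],
    [2, 0, 0, 0, 0],
    [1, 0, 0, 0, 0]
  ],
  "squeeze": 30
}}

```text
time_s: 17.92
tcp_pos: [0.5796, -0.2256, 0.1053]
eef_rot: [-180.0, 0.0, -114.2]
contact_force: [0.4, -0.2, 1.0]
gripper_width: 0.0634
```

{"api": "servo_tool", "payload": {
  "steps": [
    [1, 0, 0, 0, 0],
    [1, 0, 0, 0, 0],
    [1, 0, 0, 0, 0],
    [1, 0, 0, 0, 0],
    [1, 0, 0, 0, 0],
    [1, 0, 0, 0, 0]
  ]
}}

```text
time_s: 18.68
tcp_pos: [0.5792, -0.2255, 0.1048]
eef_rot: [180.0, 0.0, -114.2]
contact_force: [0.3, 0.5, -1.3]
gripper_width: 0.0137
```

{"api": "servo_tool", "payload": {
  "steps": [
    [1, 0, 0, -1, 0],
    [1, 0, 0, -3, 0],
    [1, 0, 0, -4, 0],
    [1, 0, 0, -2, 0],
    [1, 0, 0, 0, 6],
    [1, 0, 0, 0, 9],
    [1, 0, 0, 0, 9],
    [1, 0, 0, 0, 9]
  ]
}}

```text
time_s: 19.68
tcp_pos: [0.5794, -0.2256, 0.2056]
eef_rot: [-180.0, 0.0, -147.5]
contact_force: [-1.4, -0.9, -1.6]
gripper_width: 0.0136
```

{"api": "servo_tool", "payload": {
  "steps": [
    [1, 0, 0, 0, 6],
    [1, 0, 0, 0, 3],
    [1, 0, 0, 0, 0],
    [1, 0, 0, 0, 0],
    [1, 0, 0, 0, 0]
  ]
}}

```text
time_s: 20.3
tcp_pos: [0.5795, -0.2256, 0.2052]
eef_rot: [180.0, 0.0, -156.1]
contact_force: [0.2, -0.1, -2.4]
gripper_width: 0.0141
```

```bash
python3 - <<'E'
from h import *
s=r.get_state();print(s['tcp_pos'],s['eef_rot'],s['joints'],s['contact_force'])
d=np.array([.5633,.0036])-s['tcp_pos'][:2];y=np.radians(s['eef_rot'][2])
print(d@[np.cos(y),np.sin(y)],d@[np.sin(y),-np.cos(y)])
a=r.capture("scene")
crop(a,130,140,190,150,4,"pics/s7.png")
E
```

```text
[ 0.57948192 -0.22558551  0.20515294] [ 1.79999589e+02  2.09637470e-03 -1.56136225e+02] [-3.30608931e+00  1.64016852e+01 -8.16191207e+00 -1.45440934e-03
 -6.54347253e+01 -6.28295308e+01] [ 0.24700982 -0.14393215 -2.42097001]
-0.0779215628236936 0.21613903803385653
```

View pics/s7.png

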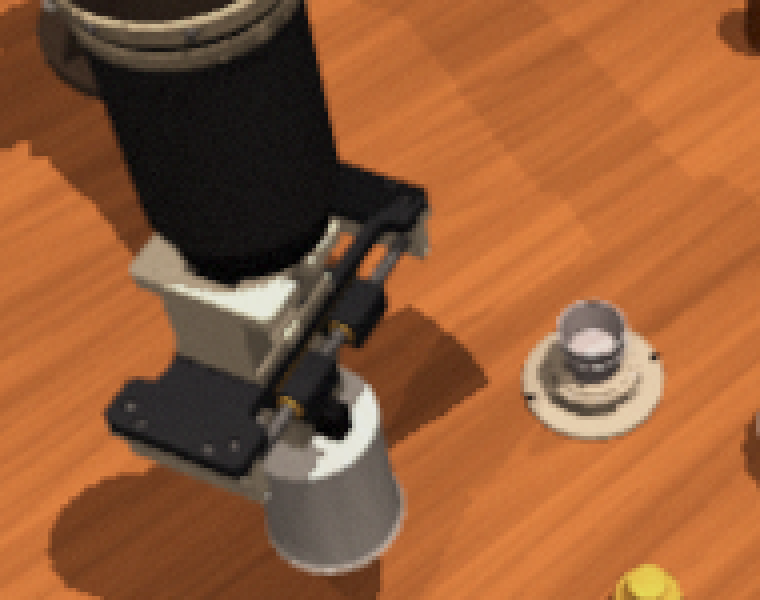

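{"api": "servo_tool", "payload": {
  "steps": [
    [1, -0.8, 2, 0, 0],
    [1, -1.2, 3.5, 0, 0],
    [1, -1.4, 4, 0, 0],
    [1, -1.4, 4, 0, 0],
    [1, -1.4, 4, 0, 0],
    [1, -1, 2.5, 0, 0],
    [1, -0.6, 1.6, 0, 0],
    [1, 0, 0, 0, 0]
  ]
}}

```text
time_s: 21.35
tcp_pos: [0.5635, 0.0047, 0.2052]
eef_rot: [180.0, 0.0, -156.1]
contact_force: [0.2, 0.3, -2.1]
gripper_width: 0.0135
```

{"api": "servo_tool", "payload": {
  "steps": [
    [1, 0, 0, 0, 0],
    [1, 0, 0, 0, 0]
  ]
}}

```text
time_s: 21.6
tcp_pos: [0.5635, 0.0028, 0.205]
eef_rot: [-180.0, -0.0, -156.2]
contact_force: [-0.6, -0.1, -2.2]
gripper_width: 0.0137
```

```bash
python3 - <<'E'
from h import *
s=r.get_state();print(s['tcp_pos'],s['eef_rot'],s['joints'],s['contact_force'])
a=r.capture("scene");cv2.imwrite("pics/scene8.png",a[:,:,::-1])
crop(a,200,150,150,120,5,"pics/s8.png")
E
```

```text
[0.56354075 0.00276776 0.20497944] [-1.79998831e+02 -1.49240831e-02 -1.56233585e+02] [ 2.01807279e+01  1.10044783e+01 -1.54219718e+01  2.34474028e-03
 -6.35883717e+01 -8.64153564e+01] [-0.61044031 -0.09905653 -2.16793717]
```

View pics/s8.png

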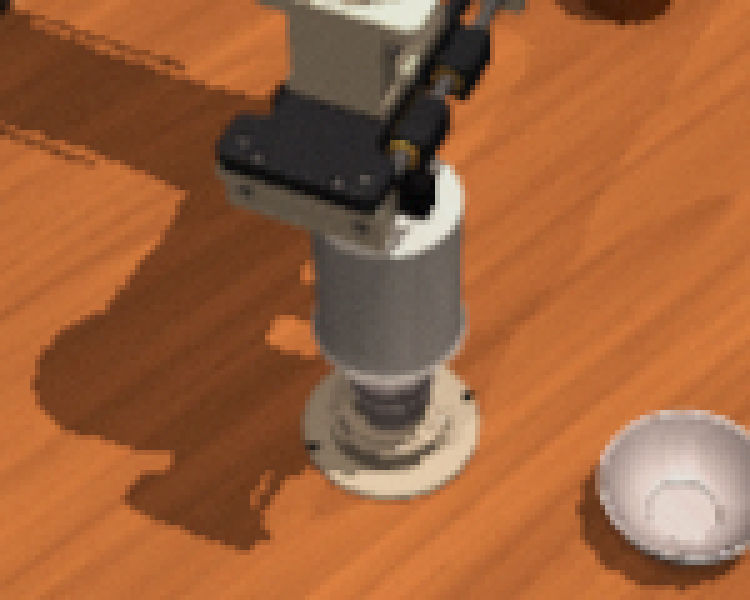

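```bash
python3 - <<'E'
from h import *
im=cv2.imread("pics/scene8.png")
for z in(.006,.1,.15): print(z,proj("scene",[.5633,.0038,z]))
hsv=cv2.cvtColor(im,cv2.COLOR_BGR2HSV)
for v in range(196,240,3):
    xs=np.nonzero((hsv[v,240:310,1]<110))[0]+240
    print(v,xs.min(),xs.max(),(xs.min()+xs.max())/2, end='; ')
K,R,t=cal("scene")
for d in([.001,0,0],[0,.001,0]): print(proj("scene",np.array([.5633,.0038,.1])+d)-proj("scene",[.5633,.0038,.1]))
E
```

```text
0.006 [277.58184716 233.90613607]
0.1 [276.98298287 213.83697447]
0.15 [276.62913277 201.97873708]
196 262 291 276.5; 199 263 291 277.0; 202 263 291 277.0; 205 263 291 277.0; 208 263 291 277.0; 211 263 292 277.5; 214 263 292 277.5; 217 263 292 277.5; 220 264 291 277.5; 223 267 288 277.5; 226 264 291 277.5; 229 262 293 277.5; 232 261 295 278.0; 235 261 295 278.0; 238 261 294 277.5; [0.24745622 0.20823429]
[ 0.26978816 -0.19645053]
```

{"api": "servo_tool", "payload": {
  "steps": [
    [1, 0, 0.1, 2, 0],
    [1, 0, 0, 2, 0],
    [1, 0, 0, 2, 0],
    [1, 0, 0, 1.2, 0],
    [1, 0, 0, 0, 0],
    [1, 0, 0, 0, 0]
  ]
}}

```text
time_s: 22.4
tcp_pos: [0.5638, 0.0044, 0.1338]
eef_rot: [-180.0, 0.1, -156.2]
contact_force: [1.0, 0.5, -1.8]
gripper_width: 0.0137
```

{"api": "servo_tool", "payload": {
  "steps": [
    [1, 0, 0, 0.3, 0],
    [1, 0, 0, 0.2, 0],
    [1, 0, 0, 0.1, 0],
    [1, 0, 0, 0.1, 0],
    [1, 0, 0, 0, 0],
    [1, 0, 0, 0, 0]
  ]
}}

```text
time_s: 23.15
tcp_pos: [0.5632, 0.0044, 0.1261]
eef_rot: [-180.0, 0.0, -156.2]
contact_force: [-0.8, -0.5, -2.4]
gripper_width: 0.0134
```

{"api": "servo_tool", "payload": {
  "steps": [
    [1, 0, 0, 0.1, 0],
    [1, 0, 0, 0, 0],
    [1, 0, 0, 0.1, 0],
    [1, 0, 0, 0, 0],
    [1, 0, 0, 0, 0]
  ]
}}

```text
time_s: 23.78
tcp_pos: [0.5632, 0.0044, 0.124]
eef_rot: [-180.0, -0.0, -156.2]
contact_force: [0.2, -1.1, -2.9]
gripper_width: 0.014
```

{"api": "servo_tool", "payload": {
  "steps": [
    [1, 0, 0, 0.1, 0],
    [1, 0, 0, 0, 0],
    [1, 0, 0, 0.1, 0],
    [1, 0, 0, 0, 0],
    [1, 0, 0, 0, 0]
  ]
}}

```text
time_s: 24.4
tcp_pos: [0.5638, 0.0045, 0.1233]
eef_rot: [-180.0, 0.1, -156.2]
contact_force: [-1.4, 0.2, 7.6]
gripper_width: 0.014
```

{"api": "servo_tool", "payload": {
  "steps": [
    [1, 0, 0, -0.05, 0],
    [1, 0, 0, 0, 0],
    [1, 0, 0, 0, -3],
    [1, 0, 0, 0, -5],
    [1, 0, 0, 0, -5],
    [1, 0, 0, 0, -5],
    [1, 0, 0, 0, 0]
  ]
}}

```text
time_s: 25.28
tcp_pos: [0.5638, 0.0047, 0.1234]
eef_rot: [-180.0, 0.1, -138.1]
contact_force: [-1.6, 1.5, 6.1]
gripper_width: 0.0138
```

{"api": "servo_tool", "payload": {
  "steps": [
    [1, 0, 0, 0, -4],
    [1, 0, 0, 0, -4],
    [1, 0, 0, 0, -4],
    [1, 0, 0, 0, -4],
    [1, 0, 0, 0, 0]
  ]
}}

```text
time_s: 25.9
tcp_pos: [0.5629, 0.0044, 0.1221]
eef_rot: [180.0, -0.0, -122.2]
contact_force: [-0.5, -0.2, -1.8]
gripper_width: 0.0141
```

{"api": "servo_tool", "payload": {
  "steps": [
    [1, 0, 0, 0, -4],
    [1, 0, 0, 0, -4],
    [1, 0, 0, 0.2, 0],
    [1, 0, 0, 0.2, 0],
    [1, 0, 0, 0.1, 0],
    [1, 0, 0, 0.1, 0],
    [1, 0, 0, 0, 0],
    [1, 0, 0, 0, 0]
  ]
}}

```text
time_s: 26.9
tcp_pos: [0.5632, 0.0044, 0.1166]
eef_rot: [-180.0, 0.0, -114.2]
contact_force: [0.1, -0.3, -2.5]
gripper_width: 0.0134
```

{"api": "servo_tool", "payload": {
  "steps": [
    [1, 0, 0, 0.1, 0],
    [1, 0, 0, 0.1, 0],
    [1, 0, 0, 0.1, 0],
    [1, 0, 0, 0, 0],
    [1, 0, 0, 0, 0]
  ]
}}

```text
time_s: 27.52
tcp_pos: [0.5636, 0.0045, 0.1144]
eef_rot: [-179.9, 0.0, -114.2]
contact_force: [-2.0, 1.0, 4.9]
gripper_width: 0.0137
```

{"api": "servo_tool", "payload": {
  "steps": [
    [1, 0, 0, 0, 4],
    [1, 0, 0, 0.02, 5],
    [1, 0, 0, 0.03, 5],
    [1, 0, 0, 0.03, 5],
    [1, 0, 0, 0.03, 5],
    [1, 0, 0, 0.03, 5],
    [1, 0, 0, 0.03, 5],
    [1, 0, 0, 0, 0]
  ]
}}

```text
time_s: 28.52
tcp_pos: [0.5637, 0.0042, 0.1124]
eef_rot: [-180.0, 0.0, -148.1]
contact_force: [-0.4, -1.4, 3.7]
gripper_width: 0.0135
```

{"api": "servo_tool", "payload": {
  "steps": [
    [1, 0, 0, 0.03, 5],
    [1, 0, 0, 0.03, 5],
    [1, 0, 0, 0.03, 5],
    [1, 0, 0, 0.03, 5],
    [1, 0, 0, 0.03, 5],
    [1, 0, 0, 0.03, 5],
    [1, 0, 0, 0.03, 3],
    [1, 0, 0, 0, 0]
  ]
}}

```text
time_s: 29.52
tcp_pos: [0.5635, 0.004, 0.1104]
eef_rot: [-180.0, 0.0, 179.0]
contact_force: [-1.0, -2.8, 4.4]
gripper_width: 0.0136
```

```bash
python3 - <<'E'
from h import *
s=r.get_state();print(s['tcp_pos'],s['eef_rot'],s['moment'],s['contact_force'])
E
```

```text
[0.56350934 0.00398599 0.11044119] [-1.79958442e+02  4.03514310e-02  1.78954673e+02] [-1.22714736  0.29184768  0.10848116] [-0.95265766 -2.77222565  4.41910855]
```

{"api": "servo_tool", "payload": {
  "steps": [
    [1, 0, 0, 0.02, 2],
    [1, 0, 0, 0.01, 2],
    [1, 0, 0, 0, 2],
    [1, 0, 0, 0, 0],
    [1, 0, 0, 0, 0]
  ]
}}

```text
time_s: 30.15
tcp_pos: [0.5632, 0.0032, 0.1104]
eef_rot: [-179.9, 0.0, 173.0]
contact_force: [-1.9, -5.6, 9.1]
gripper_width: 0.014
```

```bash
python3 - <<'E'
from h import *
s=r.get_state();print(s['tcp_pos'],s['eef_rot'],s['moment'],s['contact_force'])
E
```

```text
[0.56322572 0.0032348  0.11043161] [-1.79886155e+02  1.69873069e-02  1.73042903e+02] [-2.40524838  0.78717882  0.51061083] [-1.91775325 -5.63085895  9.05956923]
```

{"api": "servo_tool", "payload": {
  "steps": [
    [1, 0, 0, -0.08, -0.5],
    [1, 0, 0, 0, 0],
    [3, 0, 0, 0, 0],
    [5, 0, 0, 0, 0],
    [7, 0, 0, 0, 0],
    [8.76, 0, 0, 0, 0],
    [8.76, 0, 0, 0, 0],
    [8.76, 0, 0, 0, 0]
  ]
}}

```text
time_s: 31.15
tcp_pos: [0.5632, 0.0044, 0.1102]
eef_rot: [180.0, -0.0, 173.3]
contact_force: [-0.1, 1.0, -0.7]
gripper_width: 0.0685
```

{"api": "servo_tool", "payload": {
  "steps": [
    [8.76, 0, 0, -1, 0],
    [8.76, 0, 0, -3, 0],
    [8.76, 0, 0, -4, 0],
    [8.76, 0, 0, -4, 0],
    [8.76, 3, -3, 0, 0],
    [8.76, 3, -5, 0, 0],
    [8.76, 3, -5, 0, 0],
    [8.76, 3, -5, 0, 0]
  ]
}}

```text
time_s: 32.15
tcp_pos: [0.4219, -0.1615, 0.2313]
eef_rot: [180.0, 0.1, 173.4]
contact_force: [1.5, -0.8, -0.1]
gripper_width: 0.0873
```

{"api": "servo_tool", "payload": {
  "steps": [
    [8.76, 0, -5, 0, 0],
    [8.76, 0, -5, 0, 0],
    [8.76, 0, -5, 0, 0],
    [8.76, 0, -3, 0, 0],
    [8.76, 0, 0, 0, 0]
  ]
}}

```text
time_s: 32.78
tcp_pos: [0.4016, -0.3409, 0.2305]
eef_rot: [-180.0, -0.0, 173.2]
contact_force: [0.7, 1.2, -0.6]
gripper_width: 0.0878
```

```bash
python3 - <<'E'
from h import *
s=r.get_state();print(s['tcp_pos'])
for n,(x,y,w,h) in(("scene",(200,140,150,120)),("top",(205,120,150,120))):
    im=r.capture(n);crop(im,x,y,w,h,5,f"pics/{n[0]}9.png")
    cv2.imwrite(f"pics/{n}9.png",im[:,:,::-1])
E
```

```text
[ 0.40159653 -0.34094124  0.23052853]
```

View pics/s9.png

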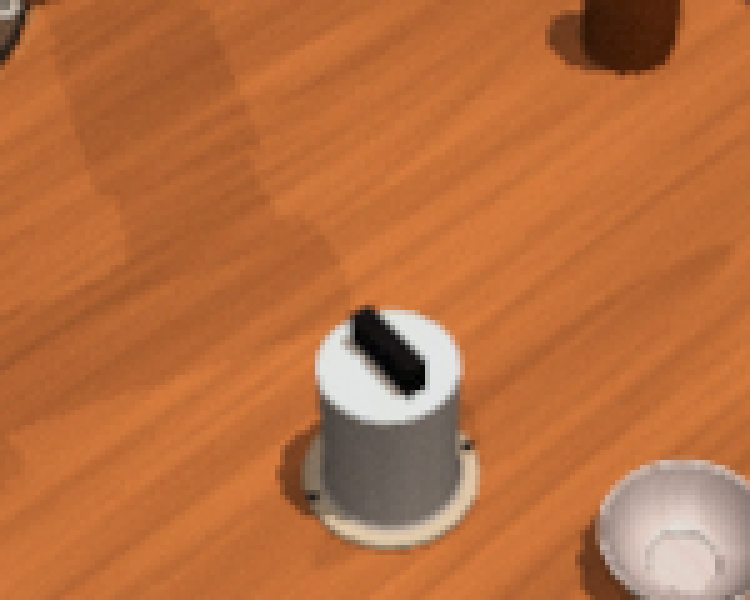

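View pics/t9.png

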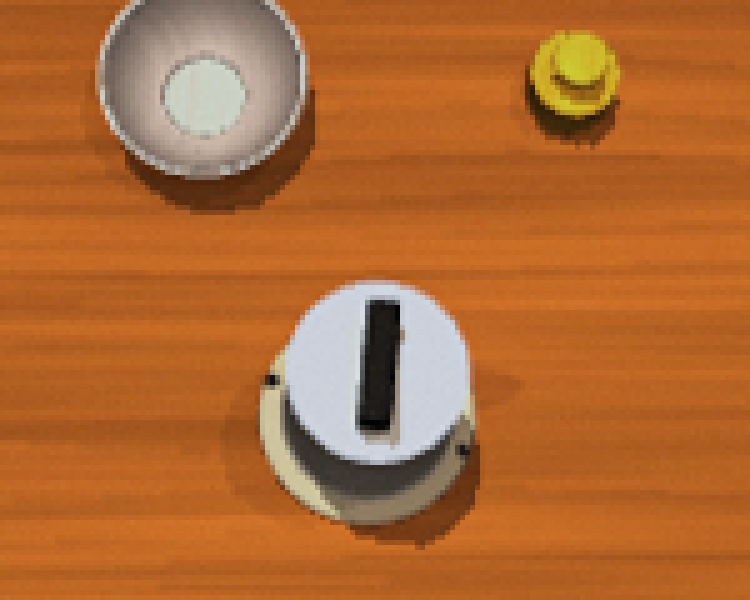

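```bash
python3 - <<'E'
from h import *
C={}
for n,(x,y,w,h) in(("top",(255,172,48,42)),("scene",(258,198,38,30))):
    im=cv2.imread(f"pics/{n}9.png")[y:y+h,x:x+w]
    m=(im.max(2)<45).astype(np.uint8)
    k,l,st,ce=cv2.connectedComponentsWithStats(m);i=1+np.argmax(st[1:,4]);ys,xs=np.nonzero(l==i)
    P=np.array([ray(n,u+x,v+y,.125)[:2] for u,v in zip(xs,ys)]);_,vec,_=cv2.fitLine(P.astype(np.float32),cv2.DIST_L2,0,.01,.01)[:3] if 0 else (0,cv2.fitLine(P.astype(np.float32),cv2.DIST_L2,0,.01,.01).ravel(),0)
    print(n,'bar deg',np.degrees(np.arctan(vec[1]/vec[0])),st[i,4],vec[2:])
    wht=((im.min(2)>165)|(m>0)).astype(np.uint8)
    if n=="top" or 1:
        cs,_=cv2.findContours(wht,cv2.RETR_EXTERNAL,cv2.CHAIN_APPROX_NONE);c=cv2.convexHull(max(cs,key=cv2.contourArea));e=cv2.fitEllipse(c);C[n]=(e[0][0]+x,e[0][1]+y);print(n,e)
print(tri(C["scene"],C["top"]), 'expected z .106')
for n in C: print(ray(n,*C[n],.106))
E
```

```text
top bar deg -5.7917056 152 [0.5626021  0.00249156]
top ((25.105117797851562, 22.09392547607422), (35.67770004272461, 36.96680450439453), 111.19012451171875)
scene bar deg -8.998645 111 [ 5.6943917e-01 -3.1177574e-04]
scene ((19.177114486694336, 14.832932472229004), (22.391525268554688, 28.356624603271484), 88.61788177490234)
[0.56410898 0.00313253 0.10554488] expected z .106
[0.56367014 0.0026841  0.106     ]
[0.56469571 0.00338792 0.106     ]
```

The lid top triangulates to z = 0.1055 (home is 0.106), centred on the base to about 1 mm. The bar is at -5.8° in the top view and -9.0° in the scene view; the base's x axis is about -6°. The robot is clear, so I'm handing in.

```bash
python3 - <<'E'
from plant import r
print(r.close_job(), r.get_state()['time_s'])
E
```

```text
the job is handed in; nothing more can be done
the job is handed in; nothing more can be done
```

I nested both steel cups that were out upright on the base, closed the lid over them and handed the job in at about 33 s. The hand-in gave no verdict.

- **Closing the lid:** I set it level on top of the thread, where contact came within 1 mm of the expected height. I turned it anticlockwise until the upward force vanished, then lowered it about 9 mm into the thread starts. I then turned it clockwise until the turning moment jumped at the stop, released it and moved the arm clear.
- **Last checks:** The lid's top measured 105.5 mm above the counter (106 mm is home) and about 1 mm off the base axis. The bar lay at -5.8° in the top view, against about -6° for the base's x axis.
- **Disagreement:** The scene view gave -9.0° for the bar, but that view also catches the bar's side; both readings are within the 10° allowed.
- **Other things:** The bowl, weight and jar looked unmoved in the last pictures. I did not measure them again.

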